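Wedge the rocking tool box steady

ROBOT

A 6-joint arm with a two-finger parallel gripper is mounted at the origin on the work surface. World frame = base frame: x ahead of the robot, y to its left, z up, the work surface at z = 0. Lengths are in m, angles in degrees, forces in N, time in s.
With the tool pointing down it reaches from about 0.3 to 0.85 m from the base axis. Payload 5.4 kg.
Tool frame: the origin (TCP) lies at the very end of the fingers, on their centre line; the grasp point (between the pads) lies 19 mm behind it; z points along the fingers, y is the line along which they close (so a half turn about z gives the same grasp; the last joint's range is limited). The gripper opens to 85 mm and grips with 20 to 120 N. Pads are 22 mm wide; open, the fingers measure 114 mm over their backs; the gripper's body (76 mm by 85 mm) begins 54 mm behind the grasp point. The pads swing forward as they close: fully open they stand 13 mm farther back than shut.
Start: joints at [-78.501, 9.076, 91.501, -0, 79.423, -12.038], TCP at [0.23, -0.527, 0.231] pointing down, gripper open.
Joint ranges: [-166.64, 166.64], [-54.1, 131.32], [10.49, 154.53], [-73.88, 253.88], [9.74, 151.15], [-171.62, 171.62]. Speed limits (degrees/s): [147.25, 147.25, 180, 180, 180, 180].

INTERFACE

Orientations are given as a 3x3 rotation matrix whose columns are the frame's x, y, z axes.
In Python, from station import get_state, vision, workorder gives the robot as it stands.
- The arm moves only by the tool arm_command, never from a script. Its argument "deltas" is a list that holds one entry, the list of rows, each a list of 5 numbers: the gripper command: -1 is fully open, 1 is shut, values between are in proportion, then the shift along the tool's x, y, z in m, then the turn about the tool's z in degrees. In form: [[[claw, dx, dy, dz, spin], ...]]. A call has 1 to 12 rows; each row shifts and turns the commanded pose from where the row before left it, along the tool's axes as they then stand; what a row does not reach is not made up. A row lasts 1/8 s, in which the tool goes at most 62.5 mm and 10.7 degrees, less where a joint would pass 70% of its speed; a pose out of reach is approached as far as the arm can. A call is refused whole if a number of a shift passes 0.0625 or a number of a turn 10.7, either way. A call with a gripper value outside its range is refused whole. The fingers move at their own pace and stop on an object; "squeeze" is the grip in N (left out, the last holds). Time passes only in rows, so rows that do not move let the fingers close. It gives the time, the measured TCP pose, the force, the opening and the grip force at its end, in the units of the state.
- get_state(): the state, without advancing time (a new reading comes with each control period).
- vision.get_image(name): name is "scene" or "side" or "wrist"; returns the picture (400x640x3 uint8, blue, green, red); there is no depth.
- vision.get_calibration(name): a dict with "camera_matrix" (3x3 intrinsics, pixels), "xyz" and "rotation" of the camera in the world; the wrist camera has in their place "hand_eye" (4x4, takes a point from camera to tool coordinates, whose origin is the TCP and whose axes are the flange's). Camera axes: x right, y down, z forward; pixel columns grow to the right and rows downward; lengths in m; the calibration is good to about 2 mm. The wrist camera is an equidistant fisheye: a pixel r from the principal point sees the ray r / f radians off the axis. A picture is of the moment at which its call begins: read the wrist's pose just before it. get_calibration takes no time and is no camera call.
- workorder.close_job(): hands the job in; it is judged then, once.
Trained networks look in the newest picture that a camera, given by its name, has taken for a name from the list of things; names that differ only in an ending like _2 or _b are one class to them, and where a whole thing is asked for, a point or a joint stands for the part that bears it (a point fixed in the world has none). Each returns a list of dicts, best first, with "score" (0 to 1); they miss things now and then, are a little off and sometimes report something else, mostly with a low value. They report only what shows in the picture. A call takes as long as a camera call. They do not tell look-alikes from the thing itself.
- vision.spot_in(camera, thing): "centre" ([x, y, z] in m, in the coordinates of the camera as it stood for that picture, good to about 4 mm: the middle of the surface that is visible of it).
- vision.tip_of(camera, thing): "centre" ([x, y, z] in m, in the coordinates of the camera as it stood for that picture, good to about 4 mm: a listed point, or the origin of a listed thing).
The state is a dict: "clock": time; "q": joint angles; "joint_velocities": joint speeds; "joint_efforts": joint torques, N m; "tool_pos": TCP position; "tool_rot": TCP orientation; "wrist_force": force on the tool from outside, world axes, zero at the start; "moment": the same for the moment, N m; "width": opening from 0.0 (shut) to 1.0 (fully open); "finger_force": force on a finger pad.
Only numpy, scipy, OpenCV 4.12 (cv2) and the standard library are available. Lean on these libraries where they do the work, as an engineer would, in place of code of your own. Each camera call takes 0.05 s, during which the arm holds its last target. There are 200 camera calls.

TASK

The engraver's wooden tool box rocks because its front runner is worn short. Press the brass plate on the front of its lid down to feel it rock and let it come back, then push the loose wooden wedge along the table, tip first, under the front runner until it is snug. Test by pressing firmly (about 10 N) on the brass plate again, pushing the wedge farther if the box still rocks, and finish while holding that press on the steady box; do not lift the wedge or disturb the other things.

Things in the scene. Friction and masses are not known exactly. Their poses are not given: they have to be found in the camera images.
- wedge: loose light-wood wedge lying flat on the table, 120 x 56 mm; 26 mm thick at the heel, tapering evenly to 2 mm at the tip. Origin: centre of its underside; +x points to the tip, z up. About 90 g, slides with 1 N or less. It starts with its tip towards the box's front runner and 15 to 55 mm short of it, within 9 degrees of square and 30 mm of the runner's middle
- wedge_tip (a point): middle of the wedge's thin tip edge, 1 mm above the table
- wedge_heel (a point): middle of the wedge's upright heel face (56 mm wide, 26 mm high), 13 mm above the table: the face to push on
- runner: middle runner of the wooden box, a fixed rail on which the box rocks (the box cannot slide). Origin: middle of the pivot line, within 3 mm of table height; -x points to the box's front (worn) side, y along the runners, z up. The box is 260 mm (x) by 210 mm (y), the top of its lid 78 mm above this origin
- front_edge (a point): middle of the lower outer edge of the worn front runner, as the box rests: 128 mm in front of the pivot line, hanging 7 to 13 mm above the table (10 mm above runner). The runner is 190 mm long in y and 22 mm wide, so its inner edge lies 106 mm in front of the pivot line
- box (a joint): rocking angle of the box: 0 at rest (sitting back on its middle and back runners, where its weight returns it), growing as the front goes down; 0.05 to 0.11 where the bare front runner meets the table. 1.5 to 3.5 N on the plate's middle starts it rocking. Well wedged it stays under 0.015 when pressed
- plate_top (a point): centre of the top face of the flat brass plate (36 mm in x, 130 mm in y, 4 mm thick) let on to the lid along the front edge, 108 mm in front of the pivot line and 82 mm above runner; polished, the place to press. It moves with the box, down 6 to 11 mm as the unwedged box rocks fully
- lantern_a: dark steel lantern, 60 mm square, about 120 mm high; bystander
- lantern_b: dark steel lantern, 52 mm square, about 105 mm high; bystander
- lantern_c: dark steel lantern, 64 mm square, about 130 mm high; bystander
- cup: brass cup, 60 mm across, 55 mm high; bystander
- lamp: brass oil lamp with spout and handle, 110 mm long, 68 mm high; bystander
- block: plain square-edged wooden block 60 x 40 x 26 mm (not the wedge); bystander
- hammer: hammer 220 mm long lying on the table; bystander
There are look-alikes about, which are no part of the job. Leave any green look-alike of the wedge alone.

How it is judged (in metres and radians):
On the way, in this order (a step that is already met when the one before it is completed fails the run):
1. the box is felt to rock: the fingers press the brass plate and the box tips forward (value of joint box above 0.035 rad and contact force between plate and the fingers above 1 N), for 0.1 s.
2. the wedge's tip is well under the front runner, the box back at rest (x of wedge_tip in the frame of runner between -0.113 and -0.012 m and y of wedge_tip in the frame of runner between -0.095 and 0.095 m and height (world z) of wedge_tip below 0.006 m and angle between wedge's own z axis and vertical below 0.06 rad and angle between the x axis of wedge and the x axis of runner, either way round below 0.4 rad and value of joint box below 0.015 rad), for 0.2 s.
At the end, for the whole second after the job is handed in: Through the last second the fingers press the brass plate with over 4 N and the box stays within 0.015 rad of rest; the wedge lies flat and still, under 0.4 rad from square, its tip under the front runner, 113 to 12 mm in front of the pivot line and within the runner's length (all of step 2 and contact force between plate and the fingers above 4 N and angular speed of wedge below 0.1 rad/s and linear speed of wedge below 0.01 m/s); the arm keeps its last pose, push and grip.
It fails at once if the wedge is lifted or carried (height (world z) of wedge above 0.012 m or height (world z) of wedge_tip above 0.025 m or angle between wedge's own z axis and vertical above 0.35 rad).
It fails at once if a lantern, the cup, lamp, block or hammer is moved over 30 mm or knocked over (distance of any of lantern_a, lantern_b, lantern_c, cup, lamp, block, hammer from where it was at the start of the episode above 0.03 m or angle between any of lantern_a, lantern_b, lantern_c, cup, lamp, block, hammer's own z axis and vertical above 0.5 rad).
It also fails if it takes over 51 s, if anything falls off the work surface, if the arm or the gripper's body presses on something with over 40 N, if the wrist force passes 120 N, or if a joint passes its speed limit or range.

## Working session

There is one attempt and no reset: what is moved stays moved. The work goes in short steps, Python scripts to look and compute and a tool call to move; the robot and the scene stay as the last step left them, time stands still between calls to the robot, and variables do not carry over. Pictures are saved under pics/ and viewed, at most 10 in all, crops included, and the job is handed in when it is done.

Besides the shell and the picture viewer there is one more tool, called after ">>>" by a JSON object that holds its "name" and its "arguments". arm_command: Moves the arm, as the interface text tells. Its arguments: {"type":"object","properties":{"deltas":{"type":"array","items":{"type":"array","items":{"type":"array","items":{"type":"number"}}}},"squeeze":{"type":"number"}},"required":["deltas"]}

```bash
mkdir -p pics
cat > h.py <<'E'
import numpy as np, cv2
from station import get_state, vision, workorder
def cam(n):
    c=vision.get_calibration(n)
    if 'hand_eye' in c:
        s=get_state(); H=np.array(c['hand_eye']); R=np.array(s['tool_rot']); return R@H[:3,:3], R@H[:3,3]+np.array(s['tool_pos'])
    return np.array(c['rotation']), np.array(c['xyz'])
def look(n,things,save=None):
    R,t=cam(n); im=vision.get_image(n)
    if save: cv2.imwrite('pics/'+save,im)
    for f,th in things:
        for d in getattr(vision,f)(n,th)[:3]:
            c=np.array(d['centre']); K=np.array(vision.get_calibration(n)['camera_matrix'])
            p=K@c; print(n,f,th,round(d['score'],2),np.round(R@c+t,4),np.round(p[:2]/p[2]) if n!='wrist' else '')
    return im
E
python3 - <<'E'
from h import *
s=get_state(); print(s['clock'],s['tool_pos'],np.round(s['tool_rot'],3).tolist(),s['wrist_force'])
T=[('tip_of',x) for x in('wedge_tip','wedge_heel','front_edge','plate_top','runner','wedge')]
a=look('scene',T+[('spot_in','lantern_a'),('spot_in','cup'),('spot_in','lamp'),('spot_in','block'),('spot_in','hammer')],'scene.png'); b=look('side',T,'side.png')
E
```

```text
0.0 [ 0.2294735  -0.52657041  0.23030279] [[0.917, 0.399, -0.0], [0.399, -0.917, 0.002], [0.0, -0.002, -1.0]] [-0.29410752  0.17043201 -0.22889319]
scene tip_of wedge_tip 0.85 [ 0.4402 -0.0009  0.0021] [330. 210.]
scene tip_of wedge_tip 0.76 [ 0.322   0.2662 -0.0042] [410. 186.]
scene tip_of wedge_tip 0.71 [ 3.769e-01  4.601e-01 -4.000e-04] [469. 201.]
scene tip_of wedge_heel 0.98 [0.2753 0.3891 0.0099] [445. 174.]
scene tip_of wedge_heel 0.77 [0.2102 0.2378 0.0123] [400. 158.]
scene tip_of wedge_heel 0.75 [0.3177 0.0152 0.0102] [336. 180.]
scene tip_of front_edge 0.53 [ 0.7064  0.3069 -0.0051] [431. 288.]
scene tip_of plate_top 0.84 [0.6131 0.085  0.0812] [358. 243.]
scene tip_of plate_top 0.66 [ 0.6106 -0.0182 -0.0031] [323. 255.]
scene tip_of runner 0.75 [ 0.6145 -0.0179 -0.0023] [323. 256.]
scene tip_of wedge 0.87 [0.2674 0.2534 0.0005] [405. 173.]
scene tip_of wedge 0.81 [ 0.5712  0.1804 -0.0054] [387. 247.]
scene tip_of wedge 0.72 [ 0.3811  0.0042 -0.0055] [332. 197.]
scene spot_in lantern_a 0.92 [ 0.3695 -0.3975  0.0699] [210. 175.]
scene spot_in lantern_a 0.9 [0.4181 0.2515 0
[... 291 characters left out ...]
0.3301 0.0264] [434. 214.]
scene spot_in block 0.54 [ 0.4877 -0.4949  0.021 ] [176. 212.]
scene spot_in hammer 0.7 [ 0.4845 -0.4999  0.0224] [175. 211.]
side tip_of wedge_tip 0.75 [0.3722 0.4599 0.0066] [233. 171.]
side tip_of wedge_tip 0.66 [0.3219 0.264  0.0051] [235. 197.]
side tip_of wedge_heel 0.73 [0.2733 0.3921 0.0142] [213. 182.]
side tip_of wedge_heel 0.58 [0.3209 0.0087 0.0152] [256. 232.]
side tip_of wedge_heel 0.55 [0.209  0.2446 0.0166] [205. 204.]
side tip_of plate_top 0.62 [0.608  0.0855 0.0807] [326. 185.]
side tip_of wedge 0.69 [0.2699 0.2554 0.0067] [221. 201.]
side tip_of wedge 0.5 [0.3807 0.007  0.0018] [274. 231.]
side tip_of wedge 0.48 [0.3223 0.4282 0.0009] [223. 179.]
```

View pics/scene.png

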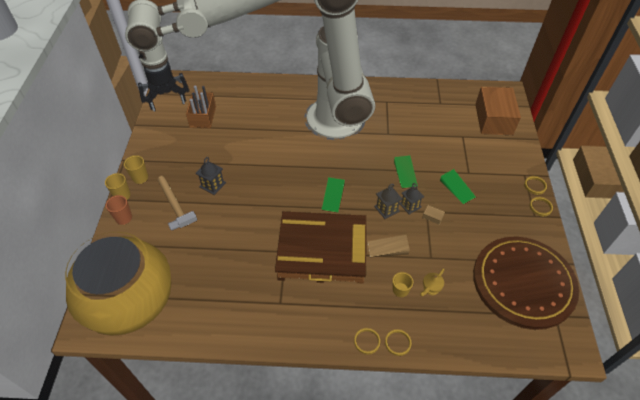

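View pics/side.png

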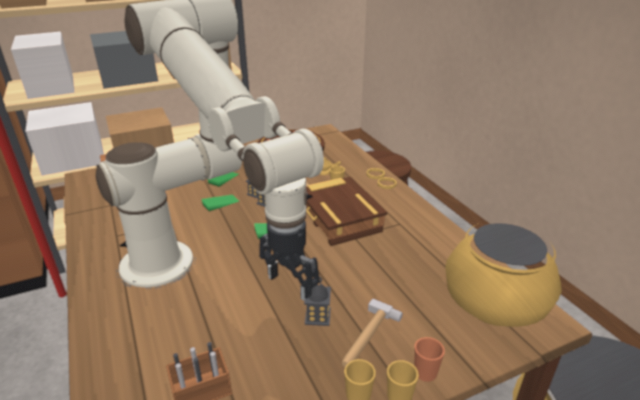

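The scene view shows the box with its plate at (358,243). The possible wedges are the green ones at (334,195), (405,170) and (457,187), the plain block at (434,213), and the light-wood piece at (388,246). The last fits: it is wood and its tip points at the plate side of the box. I'll confirm it in one enlarged crop.

Run:
```python
import cv2
im=cv2.imread('pics/scene.png')[190:310,265:425]
cv2.imwrite('pics/crop.png',cv2.resize(im,None,fx=5,fy=5,interpolation=cv2.INTER_CUBIC))
```

```text
(no output)
```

View pics/crop.png

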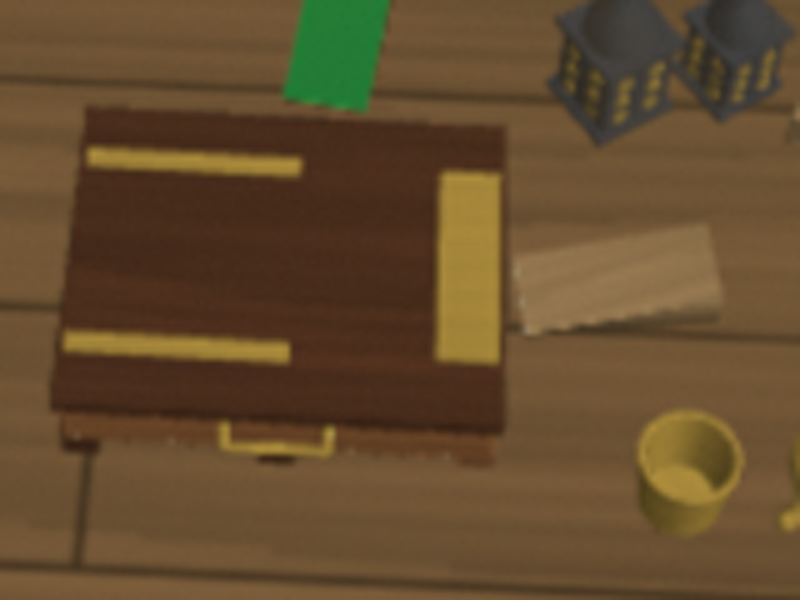

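The wooden wedge lies in the crop with its tip at about (522,296) and its heel at about (714,265). It points at the plate's edge of the box and isn't green, so this is the one. Next I work out the geometry.

Run:
```python
from h import *
R,t=cam('scene');K=np.array(vision.get_calibration('scene')['camera_matrix'])
def g(u,v,z):
    d=R@np.linalg.inv(K)@np.array([u/5+265,v/5+190,1]);return np.round(t+d*(z-t[2])/d[2],4)[:2]
for n,z,ps in [('lid',.078,[(86,107),(506,126),(505,431),(53,408)]),('plate',.082,[(440,171),(501,174),(500,363),(436,361)]),('tip',.002,[(516,258),(528,333)]),('heeltop',.026,[(708,225),(720,300)]),('cup',.055,[(690,450)])]:
    print(n,[g(u,v,z).tolist() for u,v in ps])
```

```text
lid [[0.5088, -0.148], [0.5102, 0.1108], [0.7221, 0.1089], [0.7201, -0.1474]]
plate [[0.5485, 0.0704], [0.5489, 0.1072], [0.6804, 0.106], [0.6809, 0.0693]]
tip [[0.557, 0.1225], [0.6113, 0.1294]]
heeltop [[0.5422, 0.2398], [0.5966, 0.2442]]
cup [[0.7164, 0.2163]]
```

>>> {"name": "arm_command", "arguments": {"deltas": [[[0.5,0.05,-0.034,0,0],[0.5,0.05,-0.034,0,0],[0.5,0.05,-0.034,0,0],[0.5,0.05,-0.034,0,0],[0.5,0.05,-0.034,0,0],[0.5,0.05,-0.034,0,0],[0.5,0.05,-0.034,0,0],[0.5,0.05,-0.034,0,0],[0.5,0.05,-0.034,0,0],[0.5,0.05,-0.034,0,0],[0.5,0.05,-0.034,0,0],[0.5,0.05,-0.034,0,0]]]}}

```text
clock: 2.45
tool_pos: [0.6177, 0.0884, 0.2314]
tool_rot: [[0.917, 0.4, 0.001], [0.4, -0.917, -0.0], [0.0, 0.0, -1.0]]
wrist_force: [1.3, -0.1, 0.7]
width: 0.248
finger_force: 0.0
```

>>> {"name": "arm_command", "arguments": {"deltas": [[[0.5,0,0,0.01,-9.5],[0.5,0,0,0.01,-9.5],[0.5,0,0,0.01,-9.5],[0.5,0,0,0.01,-9.5],[0.5,0,0,0.01,-9.5],[0.5,0,0,0,-9.5],[0.5,0,0,0,-9.5],[0.5,0,0,0,0],[0.5,0,0,0,0]]]}}

```text
clock: 3.58
tool_pos: [0.6168, 0.0865, 0.1813]
tool_rot: [[0.002, 1.0, 0.0], [1.0, -0.002, 0.0], [0.0, 0.0, -1.0]]
wrist_force: [-0.2, 0.1, 0.1]
width: 0.251
finger_force: 0.0
```

Run:
```python
from h import *
s=get_state(); print(s['clock'],s['tool_pos'],np.round(s['tool_rot'],3).tolist(),s['wrist_force'],s['width'])
look('wrist',[('tip_of',x) for x in('wedge_tip','wedge_heel','plate_top','front_edge','runner')],'w1.png')
```

```text
3.575 [0.61677517 0.08651222 0.18134752] [[0.002, 1.0, 0.0], [1.0, -0.002, 0.0], [0.0, 0.0, -1.0]] [-0.16357542  0.08320665  0.11762235] 0.2511063595939045
wrist tip_of wedge_tip 0.96 [0.3269 0.2663 0.0015] 
wrist tip_of wedge_tip 0.83 [5.789e-01 1.249e-01 3.000e-04] 
wrist tip_of wedge_tip 0.77 [ 0.4404 -0.0006  0.0013] 
wrist tip_of wedge_heel 0.96 [0.3204 0.0171 0.0133] 
wrist tip_of wedge_heel 0.84 [0.2094 0.2415 0.0134] 
wrist tip_of wedge_heel 0.8 [0.565  0.2415 0.0104] 
wrist tip_of plate_top 0.67 [0.6074 0.0851 0.0845] 
wrist tip_of front_edge 0.78 [0.61   0.112  0.0115] 
wrist tip_of runner 0.67 [ 0.6127 -0.0217 -0.0036]
```

View pics/w1.png

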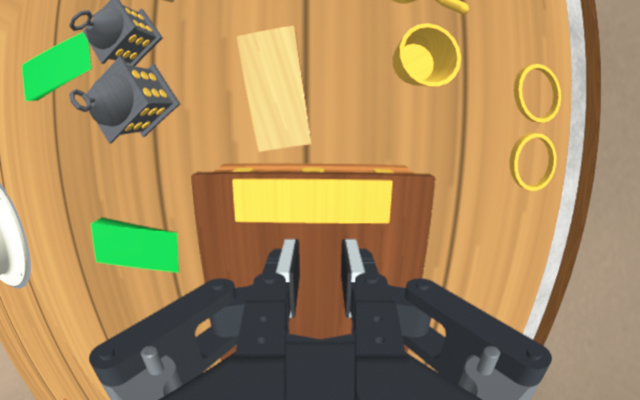

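The wrist view agrees: plate at pixel (312,200), wedge tip at about (285,148) and heel at about (266,30). Now I press to feel the rock.

>>> {"name": "arm_command", "arguments": {"deltas": [[[0.5,0.001,-0.004,0.03,0],[0.5,0,0,0.03,0],[0.5,0,0,0.025,0],[0.5,0,0,0.005,0],[0.5,0,0,0.002,0],[0.5,0,0,0.002,0],[0.5,0,0,0,0]]]}}

```text
clock: 4.75
tool_pos: [0.6133, 0.0875, 0.0882]
tool_rot: [[-0.001, 1.0, 0.001], [1.0, 0.001, -0.0], [-0.0, 0.001, -1.0]]
wrist_force: [0.2, -0.2, -1.0]
width: 0.251
finger_force: 0.0
```

>>> {"name": "arm_command", "arguments": {"deltas": [[[0.5,0,0,0.003,0],[0.5,0,0,0.003,0],[0.5,0,0,0.002,0],[0.5,0,0,0,0]]]}}

```text
clock: 5.25
tool_pos: [0.613, 0.0877, 0.0795]
tool_rot: [[-0.001, 1.0, 0.001], [1.0, 0.001, 0.0], [0.0, 0.001, -1.0]]
wrist_force: [0.4, 2.1, 2.4]
width: 0.25
finger_force: 1.5
```

>>> {"name": "arm_command", "arguments": {"deltas": [[[0.5,0,0,0.002,0],[0.5,0,0,0.002,0],[0.5,0,0,0.001,0],[0.5,0,0,0,0]]]}}

```text
clock: 5.75
tool_pos: [0.6128, 0.0875, 0.0745]
tool_rot: [[-0.001, 1.0, -0.0], [1.0, 0.001, -0.0], [-0.0, -0.0, -1.0]]
wrist_force: [-0.2, 1.7, 3.9]
width: 0.25
finger_force: 2.4
```

>>> {"name": "arm_command", "arguments": {"deltas": [[[0.5,0,0,0.001,0],[0.5,0,0,0.001,0],[0.5,0,0,0,0],[0.5,0,0,0,0]]]}}

```text
clock: 6.25
tool_pos: [0.6129, 0.0875, 0.0742]
tool_rot: [[-0.001, 1.0, -0.0], [1.0, 0.001, -0.0], [-0.0, -0.0, -1.0]]
wrist_force: [-6.6, 1.8, 14.4]
width: 0.248
finger_force: 7.5
```

>>> {"name": "arm_command", "arguments": {"deltas": [[[0.5,0,0,-0.01,0],[0.5,0,0,-0.03,0],[0.5,0,0,-0.04,0],[0.5,0.05,-0.015,0,0],[0.5,0.05,-0.015,0,0],[0.5,0.05,-0.015,0,0],[0.5,0.0345,-0.006,0,0],[0.5,0,0,0,-7],[0.5,0,0,0.03,0],[0.5,0,0,0.03,0],[0.5,0,0,0.03,0],[0.5,0,0,0,0]]]}}

```text
clock: 7.75
tool_pos: [0.5588, 0.2708, 0.0588]
tool_rot: [[-0.122, 0.992, -0.007], [0.992, 0.122, -0.002], [-0.001, -0.007, -1.0]]
wrist_force: [-0.2, 0.5, -0.3]
width: 0.25
finger_force: 0.0
```

Run:
```python
from h import *
s=get_state(); print(s['clock'],s['tool_pos'],np.round(s['tool_rot'],3).tolist(),s['wrist_force'],s['width'])
look('wrist',[('tip_of',x) for x in('wedge_tip','wedge_heel','plate_top')],'w2.png')
```

```text
7.75 [0.5588383  0.27084697 0.05884825] [[-0.122, 0.992, -0.007], [0.992, 0.122, -0.002], [-0.001, -0.007, -1.0]] [-0.1639366   0.49404299 -0.26480359] 0.2501669756303855
wrist tip_of wedge_tip 0.88 [0.3271 0.264  0.0025] 
wrist tip_of wedge_heel 0.94 [0.2743 0.3946 0.0131] 
wrist tip_of wedge_heel 0.73 [0.5636 0.2431 0.0104] 
wrist tip_of wedge_heel 0.47 [0.3227 0.0155 0.0164]
```

View pics/w2.png

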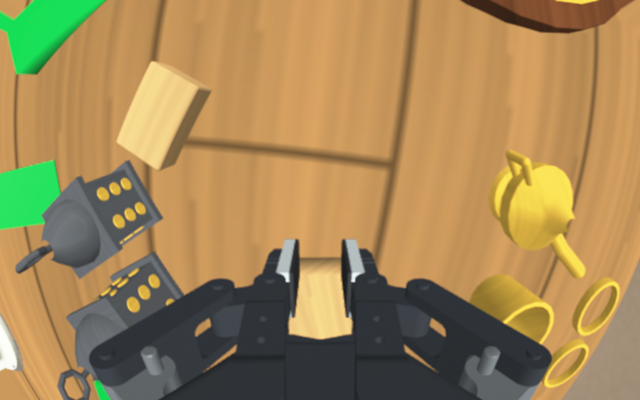

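>>> {"name": "arm_command", "arguments": {"deltas": [[[0.5,0,0,0.03,0],[0.5,0,0.001,0.015,0],[0.5,-0.006,0,0,0],[0.5,-0.006,0,0,0],[0.5,-0.006,0,0,0],[0.5,-0.006,0,0,0],[0.5,-0.006,0,0,0],[0.5,-0.006,0,0,0],[0.5,-0.006,0,0,0],[0.5,-0.006,0,0,0],[0.5,0,0,0,0]]]}}

```text
clock: 9.32
tool_pos: [0.5685, 0.2238, 0.0171]
tool_rot: [[-0.122, 0.993, -0.0], [0.993, 0.122, -0.0], [-0.0, -0.0, -1.0]]
wrist_force: [0.4, 0.3, -0.4]
width: 0.25
finger_force: 0.0
```

>>> {"name": "arm_command", "arguments": {"deltas": [[[0.5,0.004,0,0,0],[0.5,0,0,0.005,0],[0.5,-0.004,0,0,0],[0.5,-0.004,0,0,0],[0.5,-0.004,0,0,0],[0.5,-0.004,0,0,0],[0.5,0,0,0,0]]]}}

```text
clock: 10.2
tool_pos: [0.5702, 0.2121, 0.0124]
tool_rot: [[-0.122, 0.993, 0.0], [0.993, 0.122, -0.0], [-0.0, 0.0, -1.0]]
wrist_force: [0.2, -0.5, 0.2]
width: 0.252
finger_force: 0.0
```

Run:
```python
from h import *
s=get_state(); print(s['clock'],s['tool_pos'],s['wrist_force'])
im=look('scene',[('tip_of',x) for x in('wedge_tip','wedge_heel')])[190:310,305:425]
w=look('side',[('tip_of',x) for x in('wedge_tip','wedge_heel')])[130:250,280:400]
cv2.imwrite('pics/c2.png',cv2.resize(np.hstack([im,w]),None,fx=3.3,fy=3.3,interpolation=cv2.INTER_CUBIC))
```

```text
10.2 [0.57016215 0.21213148 0.01243072] [ 0.18248812 -0.49133301  0.1682902 ]
scene tip_of wedge_tip 0.97 [ 0.3747  0.4583 -0.0014] [469. 200.]
scene tip_of wedge_tip 0.76 [ 0.5839  0.0779 -0.0013] [354. 249.]
scene tip_of wedge_tip 0.55 [ 4.39e-01 -4.00e-04  2.00e-03] [330. 210.]
scene tip_of wedge_heel 0.96 [0.2745 0.3917 0.0111] [446. 174.]
scene tip_of wedge_heel 0.82 [0.5726 0.2008 0.0116] [394. 245.]
scene tip_of wedge_heel 0.75 [0.2076 0.238  0.0137] [401. 157.]
side tip_of wedge_tip 0.78 [0.3713 0.4598 0.0044] [233. 172.]
side tip_of wedge_tip 0.66 [ 0.4381 -0.0073  0.0039] [292. 228.]
side tip_of wedge_tip 0.54 [0.3247 0.2628 0.006 ] [235. 197.]
side tip_of wedge_heel 0.94 [0.2095 0.2444 0.0155] [205. 204.]
side tip_of wedge_heel 0.75 [0.3202 0.0135 0.0173] [256. 230.]
side tip_of wedge_heel 0.63 [0.2719 0.3908 0.0157] [212. 182.]
```

View pics/c2.png

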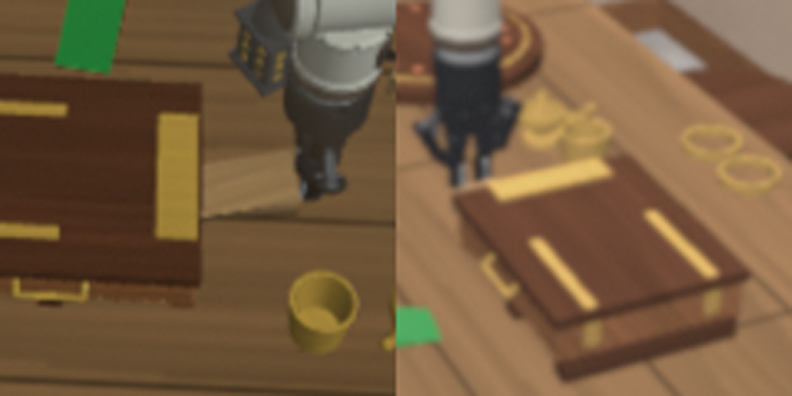

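The wedge has its tip under the lid (tip y about 0.08) and the fingers sit square on the heel. I keep pushing in small steps.

>>> {"name": "arm_command", "arguments": {"deltas": [[[0.5,-0.003,0,0,0],[0.5,-0.003,0,0,0],[0.5,-0.002,0,0,0],[0.5,0,0,0,0]]]}}

```text
clock: 11.0
tool_pos: [0.571, 0.2043, 0.0123]
tool_rot: [[-0.122, 0.992, 0.0], [0.992, 0.122, -0.0], [-0.0, 0.0, -1.0]]
wrist_force: [-0.1, 0.3, -1.1]
width: 0.25
finger_force: 0.0
```

>>> {"name": "arm_command", "arguments": {"deltas": [[[0.5,-0.002,0,0,0],[0.5,-0.002,0,0,0],[0.5,0,0,0,0]]]}}

```text
clock: 11.38
tool_pos: [0.5715, 0.2004, 0.0123]
tool_rot: [[-0.122, 0.992, 0.0], [0.992, 0.122, -0.0], [-0.0, 0.0, -1.0]]
wrist_force: [0.0, 0.2, 0.1]
width: 0.252
finger_force: 0.0
```

>>> {"name": "arm_command", "arguments": {"deltas": [[[0.5,-0.002,0,0,0],[0.5,-0.002,0,0,0],[0.5,0,0,0,0]]]}}

```text
clock: 11.75
tool_pos: [0.572, 0.1969, 0.0123]
tool_rot: [[-0.122, 0.993, 0.0], [0.993, 0.122, 0.001], [0.001, 0.0, -1.0]]
wrist_force: [0.6, 3.3, -0.1]
width: 0.252
finger_force: 1.3
```

>>> {"name": "arm_command", "arguments": {"deltas": [[[0.5,-0.002,0,0,0],[0.5,-0.001,0,0,0],[0.5,0,0,0,0]]]}}

```text
clock: 12.12
tool_pos: [0.5723, 0.196, 0.0124]
tool_rot: [[-0.122, 0.993, 0.001], [0.993, 0.122, 0.004], [0.004, 0.001, -1.0]]
wrist_force: [0.5, 10.5, -1.2]
width: 0.253
finger_force: 5.1
```

The wedge is snug, at about 10 N push. Back off, go up, and press the plate again.

>>> {"name": "arm_command", "arguments": {"deltas": [[[0.5,0.005,0,0,0],[0.5,0.025,0,0,0],[0.5,0,0,-0.05,0],[0.5,0,0,-0.05,0],[0.5,0,0,-0.03,7],[0.5,-0.045,0.015,0,0],[0.5,-0.045,0.015,0,0],[0.5,-0.045,0.015,0,0],[0.5,0,0,0.02,0],[0.5,0,0,0.02,0],[0.5,0,0,0.01,0],[0.5,0,0,0,0]]]}}

```text
clock: 13.62
tool_pos: [0.6124, 0.0895, 0.0907]
tool_rot: [[-0.002, 1.0, -0.003], [1.0, 0.002, 0.0], [0.0, -0.003, -1.0]]
wrist_force: [-0.2, 0.2, 0.1]
width: 0.249
finger_force: 0.0
```

Run:
```python
from h import *
s=get_state(); print(s['clock'],s['tool_pos'],s['wrist_force'])
look('wrist',[('tip_of',x) for x in('wedge_heel','plate_top','wedge')],'w3.png')
```

```text
13.625 [0.61240761 0.08950235 0.09074042] [-0.19593496  0.19410305  0.07430251]
wrist tip_of wedge_heel 0.96 [0.3186 0.0137 0.0158] 
wrist tip_of wedge_heel 0.74 [0.5706 0.1831 0.011 ] 
wrist tip_of plate_top 0.79 [0.6067 0.085  0.0872] 
wrist tip_of wedge 0.89 [ 0.2663  0.2494 -0.0028] 
wrist tip_of wedge 0.83 [0.376  0.005  0.0019] 
wrist tip_of wedge 0.38 [ 4.218e-01  1.823e-01 -2.000e-04]
```

View pics/w3.png

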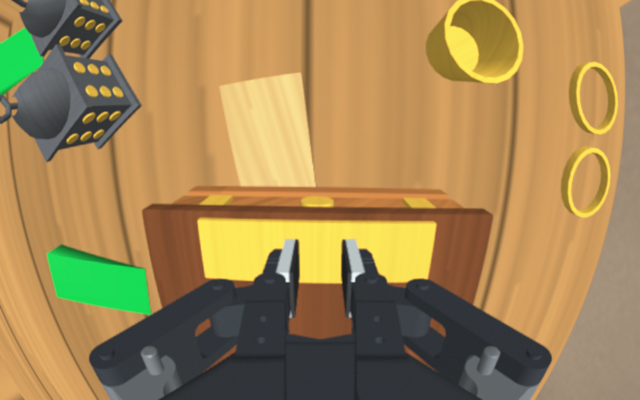

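The wedge sits under the front runner (heel at about (262,80)), and the fingers are over the plate. I press now.

>>> {"name": "arm_command", "arguments": {"deltas": [[[0.5,-0.002,0,0.004,0],[0.5,0,0,0.003,0],[0.5,0,0,0.002,0],[0.5,0,0,0.001,0],[0.5,0,0,0,0]]]}}

```text
clock: 14.45
tool_pos: [0.6138, 0.0864, 0.0827]
tool_rot: [[-0.001, 1.0, 0.0], [1.0, 0.001, -0.0], [-0.0, 0.0, -1.0]]
wrist_force: [-0.5, -0.3, 4.1]
width: 0.25
finger_force: 1.6
```

>>> {"name": "arm_command", "arguments": {"deltas": [[[0.5,0,0,0.001,0],[0.5,0,0,0,0]]]}}

```text
clock: 14.7
tool_pos: [0.6138, 0.0865, 0.0826]
tool_rot: [[-0.001, 1.0, 0.0], [1.0, 0.001, -0.0], [-0.0, 0.0, -1.0]]
wrist_force: [-5.0, -0.6, 10.0]
width: 0.25
finger_force: 4.5
```

>>> {"name": "arm_command", "arguments": {"deltas": [[[0.5,0,0,-0.0015,0],[0.5,0,0,0,0],[0.5,0,0,0,0]]]}}

```text
clock: 15.08
tool_pos: [0.6138, 0.0865, 0.0827]
tool_rot: [[-0.001, 1.0, 0.0], [1.0, 0.001, 0.0], [0.0, 0.0, -1.0]]
wrist_force: [-0.1, -0.0, 1.5]
width: 0.255
finger_force: 0.4
```

>>> {"name": "arm_command", "arguments": {"deltas": [[[0.5,0,0,-0.0005,0],[0.5,0,0,0,0],[0.5,0,0,0,0]]]}}

```text
clock: 15.45
tool_pos: [0.6136, 0.0865, 0.0832]
tool_rot: [[-0.001, 1.0, -0.0], [1.0, 0.001, -0.0], [-0.0, -0.0, -1.0]]
wrist_force: [0.3, 0.4, -0.8]
width: 0.25
finger_force: 0.0
```

>>> {"name": "arm_command", "arguments": {"deltas": [[[0.5,0,0,-0.0005,0],[0.5,0,0,0,0],[0.5,0,0,0,0]]]}}

```text
clock: 15.82
tool_pos: [0.6137, 0.0865, 0.0838]
tool_rot: [[-0.001, 1.0, 0.0], [1.0, 0.001, 0.0], [0.0, 0.0, -1.0]]
wrist_force: [0.6, -0.4, -1.2]
width: 0.248
finger_force: 0.0
```

There is no slack: contact is lost within 0.5 mm of the pressed height. I press again and hold.

>>> {"name": "arm_command", "arguments": {"deltas": [[[0.5,0,0,0.001,0],[0.5,0,0,0.001,0],[0.5,0,0,0.0005,0],[0.5,0,0,0,0],[0.5,0,0,0,0],[0.5,0,0,0,0],[0.5,0,0,0,0],[0.5,0,0,0,0]]]}}

```text
clock: 16.82
tool_pos: [0.6138, 0.0865, 0.0826]
tool_rot: [[-0.001, 1.0, 0.0], [1.0, 0.001, -0.0], [-0.0, 0.0, -1.0]]
wrist_force: [-4.1, 0.2, 8.8]
width: 0.247
finger_force: 4.0
```

Run:
```python
from h import *
look('wrist',[('tip_of','wedge_heel')])
s=get_state(); print(s['clock'],s['tool_pos'],s['wrist_force'],s['finger_force'])
```

```text
wrist tip_of wedge_heel 0.69 [ 0.3993  0.2614 -0.0009] 
wrist tip_of wedge_heel 0.64 [0.5713 0.1811 0.0126] 
wrist tip_of wedge_heel 0.59 [0.321  0.0143 0.0126] 
16.925 [0.6138271  0.08648961 0.08260993] [-3.56813632 -0.37336306  8.58113715] 3.999717601468973
```

The press holds steady at about 9 N, the wedge hasn't moved and the plate hasn't given, so I hand in the job.

```bash
python3 -c "
from station import workorder
print(workorder.close_job())"
```

```text
the job is handed in; nothing more can be done
None
```

I handed the job in with the wooden wedge snug under the front runner and the fingers holding about 9 N on the brass plate, the box steady; I don't have the judge's result.

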